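Draw the bottom brass coupon from the dispenser

TASK

Two small gravity-fed dispensers with flat metal test coupons stand on the bench, one filled with brass coupons, the other with silver-grey ones. From the brass one, slide the bottom coupon, whose end pokes out of the slot, straight out until it lies flat on that dispenser's apron, wholly clear of the slot and near the apron's middle, and let go of it. The two brass coupons above must drop down by themselves and stay flat in the magazine; do not take them out at the top.

Things in the scene. Friction and masses are not known exactly. Their poses are not given: they have to be found in the camera images.
- coupon_1: brass-coloured flat bar, 104 long x 36 wide x 12 mm thick, about 0.2 kg; origin at the centre of its underside, x along its length, z up. The bottom coupon: its -x end pokes 33 to 39 mm out of the exit slot over the apron, both long sides free, to be pinched across the width from above. It slides out along the dispenser's -x with plain friction (5 to 12 N).
- coupon_2: brass-coloured flat bar, 104 long x 36 wide x 12 mm thick, about 0.2 kg; origin at the centre of its underside, x along its length, z up. The middle coupon, lying on coupon_1 inside the magazine, held back by the front wall; as coupon_1 is drawn out it tips and then drops flat on the deck.
- coupon_3: brass-coloured flat bar, 104 long x 36 wide x 12 mm thick, about 0.2 kg; origin at the centre of its underside, x along its length, z up. The top coupon, lying on coupon_2; it drops by one thickness.
- dispenser: Fixed brass-coupon dispenser: grey deck 255 x 90 x 10 mm, open-topped blue magazine on its rear. Origin on the bench under the middle of the slot; x into the magazine, z up. Apron x = -140 to 0 mm, magazine 0 to 115, 51 wide, top 54 above the bench; slot 16 high, 39 wide. Its twin with silver-grey coupons stands left or right of it; a tall spectrometer fills the bench left of world y = 0.4 m.

How it is judged:
By the outcome, as a careful person would: the job done as asked, in the order asked, and still so for the second after the job is handed in, with the robot touching nothing.
It also fails if it takes over 35 s, if anything falls off the work surface, if the arm or the gripper's body presses on something with over 40 N, if the wrist force passes 120 N, or if a joint passes its speed limit or range.

ROBOT

A 6-joint arm with a two-finger parallel gripper is mounted at the origin on a cart in front of the work surface, level with it; the furniture and walls round the work are solid. World frame = base frame: x ahead of the robot, y to its left, z up, the work surface at z = 0. Lengths are in m, angles in rad, forces in N, time in s.
With the tool pointing down it reaches from about 0.375 to 0.9 m from the base axis. Payload 3.1 kg.
Tool frame: the origin (TCP) lies between the finger pads; the fingertips stand 22 mm ahead of it and the grasp point (between the pads) lies 3 mm ahead of it; z points along the fingers, y is the line along which they close (so a half turn about z gives the same grasp; the last joint's range is limited). The gripper opens to 87 mm and grips with 3 to 60 N. Pads are 19 mm wide; open, the fingers measure 117 mm over their backs; the gripper's body (75 mm by 190 mm) begins 51 mm behind the grasp point.
Start: joints at [-1.435, 0.527, 1.433, -0, 1.181, -0.178], TCP at [0.193, -0.594, 0.245] pointing down, gripper open.
Joint ranges: [-3.08, 3.08], [-0.75, 2.2], [0.22, 2.44], [-1.43, 4.57], [0, 2.65], [-2.85, 2.85]. Speed limits (rad/s): [2.79, 2.79, 3.14, 3.14, 3.14, 3.14].

INTERFACE

Orientations are given as a unit quaternion [x, y, z, w].
In Python, from rig import robot gives the robot as it stands.
- The arm moves only by the tool move_arm, never from a script. Its argument "series" is text: rows parted by semicolons, each of 6 numbers parted by spaces: the shift along the tool's x, y, z in mm, then the turn, a rotation vector about the tool's x, y, z in degrees. In form: dx dy dz ax ay az; .... A call has 1 to 8 rows; each row is the pose to reach, as a shift and turn from the pose commanded when the call began, along the tool's axes at that moment; what a row does not reach only later rows make up. A row lasts 1/12 s, in which the tool goes at most 41.7 mm and 7.16 degrees, less where a joint would pass 70% of its speed; a pose out of reach is approached as far as the arm can. A call with a gripper value outside its range is refused whole. "jaw" is the opening, from 0 (shut) to 1 (fully open), set as the call begins (left out, the last holds). The fingers move at their own pace and stop on an object; "newtons" is the grip in N (left out, the last holds). Time passes only in rows, so rows that repeat a pose let the fingers close. It gives the time, the measured TCP pose, the force, the opening and the grip force at its end, in the units of the state.
- robot.get_obs(): the state, without advancing time (a new reading comes with each control period).
- robot.camera(name): name is "side" or "top" or "wrist"; returns a dict with "img" (420x560x3 uint8, red, green, blue), "mtx" (3x3 intrinsics, pixels), "world_to_cam" (4x4, takes a point from world to camera coordinates). Camera axes: x right, y down, z forward; pixel columns grow to the right and rows downward; lengths in m; the calibration is good to about 2 mm. A picture is of the moment at which its call begins. There is no depth.
- robot.hand_in(): hands the job in; it is judged then, once.
Trained networks look in a picture, given as the dict that the camera call returned (one of the last four; its "shot" number tells which), for a name from the list of things; names that differ only in an ending like _2 or _b are one class to them, and where a whole thing is asked for, a point or a joint stands for the part that bears it (a point fixed in the world has none). Each returns a list of dicts, best first, with "p" (0 to 1); they miss things now and then, are a little off and sometimes report something else, mostly with a low value. They report only what shows in the picture. A call takes as long as a camera call.
- robot.search_frame(picture, thing): "xyz" ([x, y, z] in m, in world coordinates, good to about 4 mm: the middle of the surface that is visible of it).
- robot.tip_of(picture, thing): "xyz" ([x, y, z] in m, in world coordinates, good to about 4 mm: a listed point, or the origin of a listed thing).
The state is a dict: "time": time; "q": joint angles; "joint_velocities": joint speeds; "joint_torque": joint torques, N m; "position": TCP position; "tool_rot": TCP orientation; "ft_force": force on the tool from outside, world axes, zero at the start; "moment": the same for the moment, N m; "grip_width": finger opening in m; "grip_force": force on a finger pad.
Only numpy, scipy, OpenCV 4.12 (cv2) and the standard library are available. Lean on these libraries where they do the work, as an engineer would, in place of code of your own. Each camera call takes 0.05 s, during which the arm holds its last target. There are 200 camera calls.

## Working session

There is one attempt and no reset: what is moved stays moved. The work goes in short steps, Python scripts to look and compute and a tool call to move; the robot and the scene stay as the last step left them, time stands still between calls to the robot, and variables do not carry over. Pictures are saved under pics/ and viewed, at most 10 in all, crops included, and the job is handed in when it is done.

Besides the shell and the picture viewer there is one more tool, called after "Emit:" as name(argument=value, ...), one argument or row to a line, values as JSON. move_arm: Moves the arm, as the interface text tells. Its arguments: {"type":"object","properties":{"series":{"type":"string"},"jaw":{"type":"number"},"newtons":{"type":"number"}},"required":["series"]}

```bash
mkdir -p pics; python3 - <<'E'
from rig import robot
import cv2,numpy as np
o=robot.get_obs();print(o['time'],o['position'],o['tool_rot'])
ims=[]
for c in ['top','side']:
    p=robot.camera(c)
    ims.append(p['img']);
    for t in ['coupon_1','dispenser']:
        for f in ('search_frame','tip_of'):
            for r in getattr(robot,f)(p,t)[:5]:
                X=np.r_[r['xyz'],1];k=p['mtx']@(p['world_to_cam']@X)[:3]
                print(c,f,t,np.round(r['xyz'],3),round(r['p'],2),np.round(k[:2]/k[2]))
    cv2.imwrite(f'pics/{c}0.png',p['img'][...,::-1])
E
```

```text
0.0 [ 0.19285888 -0.5937785   0.24356007] [ 9.87716367e-01  1.56253659e-01  2.23646558e-05 -1.08242323e-03]
top search_frame coupon_1 [0.653 0.139 0.044] 0.81 [224. 198.]
top search_frame coupon_1 [0.579 0.148 0.019] 0.75 [222. 231.]
top tip_of coupon_1 [0.612 0.146 0.009] 0.6 [223. 217.]
top tip_of coupon_1 [0.651 0.138 0.037] 0.6 [225. 199.]
top search_frame dispenser [0.554 0.157 0.013] 0.67 [218. 242.]
top tip_of dispenser [0.6   0.148 0.005] 0.93 [222. 223.]
side search_frame coupon_1 [0.652 0.136 0.048] 0.95 [299. 166.]
side search_frame coupon_1 [0.647 0.121 0.029] 0.59 [296. 180.]
side search_frame coupon_1 [0.576 0.139 0.022] 0.58 [257. 174.]
side tip_of coupon_1 [0.655 0.142 0.037] 0.93 [301. 169.]
side tip_of coupon_1 [0.611 0.15  0.01 ] 0.86 [277. 177.]
side tip_of coupon_1 [0.65  0.14  0.023] 0.67 [298. 176.]
side search_frame dispenser [0.581 0.12  0.009] 0.93 [259. 186.]
side tip_of dispenser [ 0.598  0.145 -0.   ] 0.89 [270. 182.]
side tip_of dispenser [0.652 0.138 0.022] 0.32 [299. 177.]
```

View pics/top0.png

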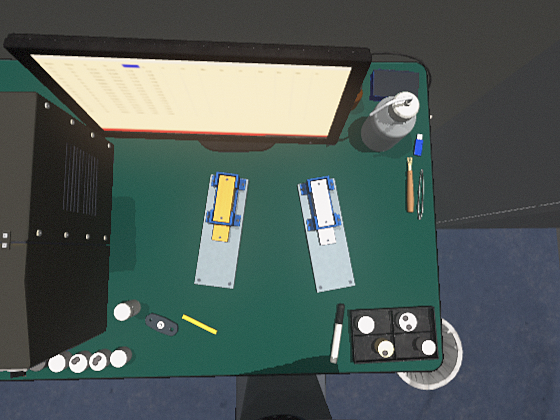

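View pics/side0.png

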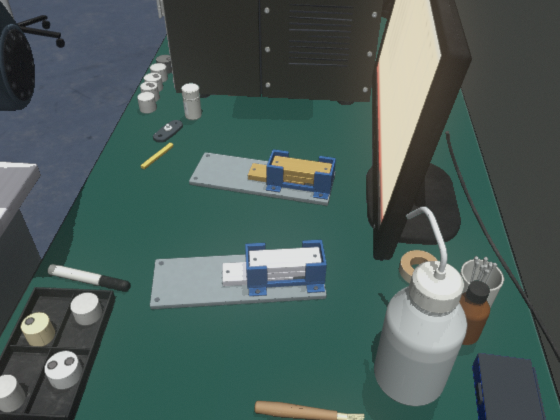

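The brass dispenser is the left one in the top view: deck at columns 195–248, rows 175–288, coupon end at about (221, 232). The silver twin is on the right at about (328, 235). The networks agree: slot at about (0.60, 0.147), x-axis about −10°. I'll approach now and measure with the wrist camera.

Emit:
move_arm(
  series="34 -35 0 0 0 3.5; 68 -70 0 0 0 7; 92 -94 0 0 0 10.5; 120 -122 0 0 0 14; 148 -150 0 0 0 17.5; 176 -178 0 0 0 21; 204 -206 0 0 0 24.5; 232 -234 0 0 0 28",
  jaw=1,
)

```text
time: 1.17
position: [0.3419, -0.2985, 0.2448]
tool_rot: [0.996, -0.089, 0.0, 0.0]
ft_force: [0.9, -0.3, 0.5]
grip_width: 0.087
grip_force: 0.0
```

Emit:
move_arm(
  series="9 -38 0 0 0 0; 18 -76 0 0 0 0; 27 -114 0 0 0 0; 36 -152 0 0 0 0; 45 -190 0 0 0 0; 54 -228 0 0 0 0; 63 -266 0 0 0 0; 72 -304 0 0 0 0",
)

```text
time: 1.83
position: [0.4658, -0.0115, 0.2449]
tool_rot: [0.996, -0.087, 0.0, 0.0]
ft_force: [0.3, -0.6, 0.5]
grip_width: 0.0871
grip_force: 0.0
```

Emit:
move_arm(
  series="9 -36 0 0 0 0; 18 -72 0 0 0 0; 27 -108 10 0 0 0; 36 -144 20 0 0 0; 42 -178 30 0 0 0; 42 -178 40 0 0 0; 42 -178 40 0 0 0",
)

```text
time: 2.42
position: [0.5364, 0.156, 0.2025]
tool_rot: [0.996, -0.086, -0.002, 0.0]
ft_force: [-0.1, 0.1, -0.0]
grip_width: 0.0873
grip_force: 0.0
```

```bash
python3 - <<'E'
from rig import robot
import cv2,numpy as np
o=robot.get_obs();print(o['time'],o['position'],o['tool_rot'],o['q'])
p=robot.camera('wrist');np.savez('w1.npz',**{k:p[k] for k in('img','mtx','world_to_cam')})
for t in ['coupon_1','dispenser']:
  for f in ('search_frame','tip_of'):
    for r in getattr(robot,f)(p,t)[:4]:
      X=np.r_[r['xyz'],1];k=p['mtx']@(p['world_to_cam']@X)[:3]
      print(f,t,np.round(r['xyz'],3),round(r['p'],2),np.round(k[:2]/k[2]))
cv2.imwrite('pics/w1.png',p['img'][...,::-1])
E
```

```text
2.4167 [0.53636934 0.15597765 0.20252918] [ 9.96331697e-01 -8.55525922e-02 -1.91797985e-03  4.73587445e-04] [ 8.31007990e-02  4.93813786e-01  1.64151431e+00 -3.41744310e-04
  1.01020514e+00  1.82539433e+00]
search_frame coupon_1 [0.647 0.142 0.045] 0.89 [276.  63.]
search_frame coupon_1 [0.576 0.146 0.022] 0.61 [285. 150.]
tip_of coupon_1 [0.612 0.142 0.009] 0.92 [283. 109.]
tip_of coupon_1 [0.653 0.14  0.032] 0.68 [278.  57.]
search_frame dispenser [0.568 0.156 0.01 ] 0.76 [277. 159.]
tip_of dispenser [ 0.596  0.148 -0.002] 0.84 [280. 127.]
```

View pics/w1.png

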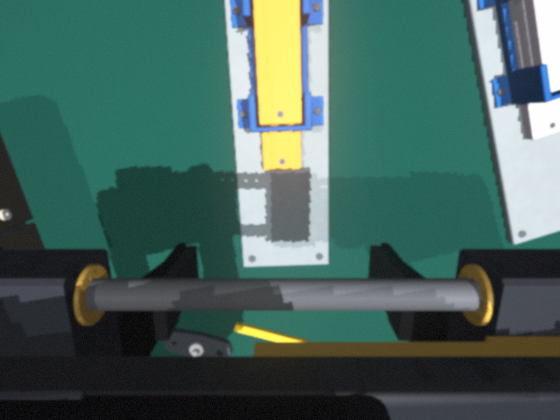

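The wrist view shows the deck's front edge at row 266 (columns 243–328) and its right side vertical at column 328. The bottom brass coupon pokes out at columns 262–302, down to about row 168. The front wall's bar is at about row 128.

```bash
python3 - <<'E'
import numpy as np,cv2
d=np.load('w1.npz');K,T=d['mtx'],d['world_to_cam'];im=d['img'];R,t=T[:3,:3],T[:3,3];c=-R.T@t
def U(u,v,z):
    r=R.T@np.linalg.inv(K)@[u,v,1];return c+r*(z-c[2])/r[2]
h=cv2.cvtColor(im,cv2.COLOR_RGB2HSV)
br=(h[...,0]>18)&(h[...,0]<32)&(h[...,1]>150)
for v in range(134,180,4):
    x=np.where(br[v,230:340])[0]+230
    if len(x): print(v,x[0],x[-1],U(x[0],v,.022)[:2].round(4),U(x[-1]+1,v,.022)[:2].round(4))
for v in range(15,120,20):
    x=np.where(br[v,230:340])[0]+230
    print('top',v,x[0],x[-1],U((x[0]+x[-1]+1)/2,v,.046)[:2].round(4))
print('deck')
for v in range(145,262,12):
    x=np.where((h[v,200:360,1]<60))[0]+200
    print(v,x[0],x[-1],U(x[0],v,.01)[:2].round(4),U(x[-1]+1,v,.01)[:2].round(4))
for p in [(243,266),(328,266)]:print(U(*p,.01).round(4))
E
```

```text
top 15 254 299 [0.6802 0.1352]Traceback (most recent call last):
  File "<stdin>", line 12, in <module>
IndexError: index 0 is out of bounds for axis 0 with size 0
```

```bash
python3 - <<'E'
import numpy as np,cv2
d=np.load('w1.npz');K,T=d['mtx'],d['world_to_cam'];im=d['img'].astype(int);R,t=T[:3,:3],T[:3,3];c=-R.T@t
def U(u,v,z):
    r=R.T@np.linalg.inv(K)@[u,v,1];return (c+r*(z-c[2])/r[2])[:2].round(4)
br=(im[...,0]-im[...,2]>60)
for v in list(range(15,120,25))+list(range(130,180,4)):
    x=np.where(br[v,235:335])[0]+235; z=.046 if v<125 else .022
    if len(x): print(v,x[0],x[-1],U(x[0],v,z),U(x[-1]+1,v,z),U((x[0]+x[-1]+1)/2,v,z))
print('deck')
g=im[...,0]>.75*im[...,1]
for v in (150,160,170,200,215,245,255,262,266,270):
    x=np.where(g[v,215:350])[0]+215
    if len(x): print(v,x[0],x[-1],U(x[0],v,.01),U(x[-1]+1,v,.01),U((x[0]+x[-1]+1)/2,v,.01))
E
```

```text
15 253 300 [0.6834 0.1533] [0.6771 0.117 ] [0.6802 0.1352]
40 255 300 [0.6659 0.1552] [0.6598 0.1198] [0.6629 0.1375]
65 256 300 [0.648  0.1579] [0.6419 0.1226] [0.6449 0.1402]
90 257 301 [0.6294 0.1607] [0.6231 0.1248] [0.6262 0.1427]
115 258 302 [0.61   0.1636] [0.6037 0.127 ] [0.6069 0.1453]
134 261 300 [0.5935 0.1657] [0.5873 0.13  ] [0.5904 0.1478]
138 261 300 [0.59   0.1663] [0.5838 0.1306] [0.5869 0.1485]
142 262 300 [0.5864 0.1661] [0.5803 0.1311] [0.5833 0.1486]
146 262 300 [0.5828 0.1668] [0.5767 0.1317] [0.5798 0.1492]
150 262 300 [0.5793 0.1675] [0.5732 0.1323] [0.5762 0.1499]
154 262 301 [0.5757 0.1681] [0.5694 0.1319] [0.5726 0.15  ]
158 263 301 [0.5719 0.1679] [0.5658 0.1325] [0.5689 0.1502]
162 263 301 [0.5683 0.1686] [0.5622 0.1331] [0.5652 0.1508]
166 263 301 [0.5647 0.1693] [0.5585 0.1336] [0.5616 0.1515]
170 265 269 [0.5607 0.1682] [0.5599 0.1636] [0.5603 0.1659]
deck
150 234 329 [0.5828 0.1946] [0.5672 0.1046] [0.575  0.1496]
160 235 329 [0.5733 0.1956] [0.5577 0.1059] [0.5655 0.1508]
170 235 329 [0.5639 0.1976] [0.5482 0.1072] [0.556  0.1524]
200 238 329 [0.5342 0.2009] [0.5186 0.1112] [0.5264 0.1561]
215 239 329 [0.5189 0.2031] [0.5033 0.1133] [0.5111 0.1582]
245 241 328 [0.4871 0.2076] [0.4716 0.1187] [0.4794 0.1631]
255 242 329 [0.4761 0.2088] [0.4605 0.1191] [0.4683 0.164 ]
262 243 328 [0.4683 0.2094] [0.4529 0.1212] [0.4606 0.1653]
266 243 285 [0.4638 0.2103] [0.4561 0.1661] [0.46   0.1882]
```

Everything fits: axis about −7.85°, slot at (0.5957, 0.1468), the coupon pokes out 36 mm, and the widths are right. The grasp point is at (0.574, 0.150). I'll go above it and turn by −2°.

Emit:
move_arm(
  series="10 0 20 0 0 -0.5; 20 0 40 0 0 -1; 30 0 60 0 0 -1.5; 38 -0.5 80 0 0 -2; 38 -0.5 100 0 0 -2; 38 -0.5 117 0 0 -2; 38 -0.5 117 0 0 -2; 38 -0.5 117 0 0 -2",
)

```text
time: 3.33
position: [0.5747, 0.1473, 0.0875]
tool_rot: [0.997, -0.071, -0.001, 0.0]
ft_force: [0.5, 1.1, -0.2]
grip_width: 0.0868
grip_force: 0.0
```

```bash
python3 - <<'E'
from rig import robot
import cv2,numpy as np
o=robot.get_obs();q=o['tool_rot'];print(o['time'],o['position'],q,np.degrees(2*np.arctan2(q[1],q[0])))
P=np.array(o['position']);d=np.array([.9906,-.1366]);n=np.array([.1366,.9906]);e=P[:2]-[.5957,.1468]
print('disp x,y',e@d,e@n)
p=robot.camera('wrist')
np.savez('w2.npz',**{k:p[k] for k in('img','mtx','world_to_cam')})
cv2.imwrite('pics/w2.png',p['img'][...,::-1])
E
```

```text
3.3333 [0.57472866 0.14733764 0.08753898] [ 9.97492778e-01 -7.07652215e-02 -6.54778858e-04  1.10022578e-04] -8.11588216122042
disp x,y -0.02084764980995267 -0.0023321036415781555
```

View pics/w2.png

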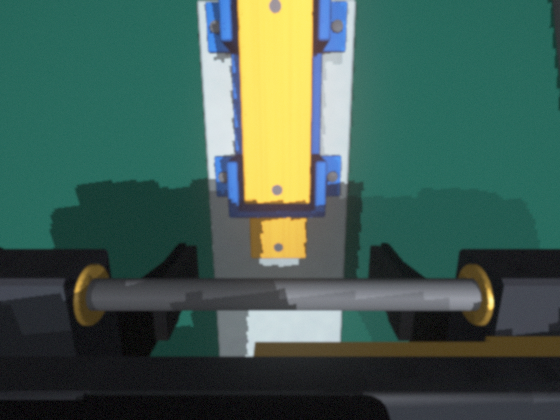

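The coupon end shows at row ~258, columns 252–306, centred between the fingers (columns 195 and 372). I'll check the numbers.

```bash
python3 - <<'E'
import numpy as np
d=np.load('w2.npz');K,T=d['mtx'],d['world_to_cam'];im=d['img'].astype(int);R,t=T[:3,:3],T[:3,3];c=-R.T@t
def U(u,v,z):
    r=R.T@np.linalg.inv(K)@[u,v,1];return (c+r*(z-c[2])/r[2])[:2]
br=(im[...,0]-im[...,2]>40)
a=np.array([.5747,.1473]);ax=np.array([.9906,-.1366]);n=np.array([.1366,.9906])
for v in (30,60,100,140,180,225,232,240,250,254,258,262):
    x=np.where(br[v,220:335])[0]+220; z=.046 if v<205 else .022
    if len(x):
        m=U((x[0]+x[-1]+1)/2,v,z); print(v,x[0],x[-1],m.round(4),'rel TCP mm',((m-a)@ax*1e3).round(1),((m-a)@n*1e3).round(1))
E
```

```text
30 238 313 [0.6847 0.1347] rel TCP mm 110.7 2.6
60 239 311 [0.6717 0.1369] rel TCP mm 97.5 3.0
100 240 311 [0.6533 0.1394] rel TCP mm 79.0 2.9
140 242 310 [0.6339 0.142 ] rel TCP mm 59.4 2.9
180 243 311 [0.6132 0.1445] rel TCP mm 38.5 2.5
225 250 306 [0.5807 0.149 ] rel TCP mm 5.7 2.6
232 250 306 [0.5762 0.1497] rel TCP mm 1.1 2.6
240 251 306 [0.5709 0.1502] rel TCP mm -4.2 2.3
250 251 305 [0.5642 0.1515] rel TCP mm -10.9 2.7
254 251 306 [0.5615 0.1515] rel TCP mm -13.7 2.4
258 262 304 [0.5583 0.1491] rel TCP mm -16.4 -0.5
```

Emit:
move_arm(
  series="-1 -2.5 10 0 0 -0.2; -1 -2.5 22 0 0 -0.2; -1 -2.5 34 0 0 -0.2; -1 -2.5 43 0 0 -0.2; -1 -2.5 49 0 0 -0.2; -1 -2.5 53 0 0 -0.2; -1 -2.5 53 0 0 -0.2; -1 -2.5 53 0 0 -0.2",
)

```text
time: 4.05
position: [0.5743, 0.1511, 0.0342]
tool_rot: [0.998, -0.068, -0.0, 0.0]
ft_force: [0.4, 0.1, 0.3]
grip_width: 0.0869
grip_force: 0.0
```

Emit:
move_arm(
  series="0 1 0 0 0 0; 0 1 0 0 0 0; 0 1 0 0 0 0; 0 1 0 0 0 0; 0 1 0 0 0 0; 0 1 0 0 0 0; 0 1 0 0 0 0; 0 1 0 0 0 0",
  jaw=0,
  newtons=25,
)

```text
time: 4.72
position: [0.5743, 0.1501, 0.0346]
tool_rot: [0.998, -0.068, 0.0, -0.0]
ft_force: [-1.1, -0.1, -0.3]
grip_width: 0.0413
grip_force: 0.0
```

Emit:
move_arm(
  series="0 0 0 0 0 0; 0 0 0 0 0 0; 0 0 0 0 0 0; 0 0 0 0 0 0",
)

```text
time: 5.05
position: [0.5742, 0.1501, 0.0346]
tool_rot: [0.998, -0.068, -0.0, -0.0]
ft_force: [-0.3, 0.3, 1.0]
grip_width: 0.0358
grip_force: 25.0
```

Gripped at 36 mm, with little side force. Now pulling.

Emit:
move_arm(
  series="-2 0 0 0 0 0; -5 0 0 0 0 0; -9 0 0 0 0 0; -13 0 0 0 0 0; -17 0 0 0 0 0; -21 0 0 0 0 0; -25 0 0 0 0 0; -29 0 0 0 0 0",
)

```text
time: 5.72
position: [0.5493, 0.1538, 0.0351]
tool_rot: [0.998, -0.068, 0.004, -0.0]
ft_force: [6.8, -0.9, -3.8]
grip_width: 0.0356
grip_force: 25.0
```

Emit:
move_arm(
  series="-4 0 0 0 0 0; -8 0 0 0 0 0; -12 0 0 0 0 0; -16 0 0 0 0 0; -20 0 0 0 0 0; -24 0 0 0 0 0; -28 0 0 0 0 0; -30 0 0 0 0 0",
)

```text
time: 6.38
position: [0.5149, 0.1582, 0.0346]
tool_rot: [0.998, -0.068, -0.0, 0.0]
ft_force: [2.0, 0.3, -2.0]
grip_width: 0.0357
grip_force: 25.0
```

```bash
python3 - <<'E'
from rig import robot
import cv2,numpy as np
p=robot.camera('wrist');s=robot.camera('side')
cv2.imwrite('pics/m.png',np.hstack([cv2.resize(p['img'][:,:],(400,300)),cv2.resize(s['img'][120:230,170:350],(400,300),interpolation=2)])[...,::-1])
E
```

```text
(no output)
```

View pics/m.png

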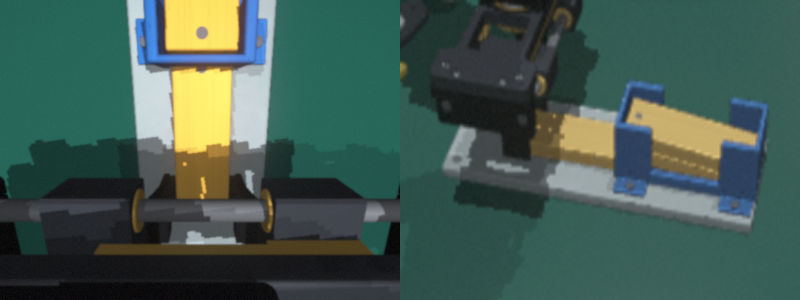

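The coupon is about 60 mm further out and straight, and the two upper coupons are tipped as expected (left: coupon at columns 172–232; right: magazine at 615–765). Pulling on.

Emit:
move_arm(
  series="-3 0 0 0 0 0; -7 0 0 0 0 0; -11 0 0 0 0 0; -15 0 0 0 0 0; -19 0 0 0 0 0; -23 0 0 0 0 0; -27 0 0 0 0 0; -27 0 0 0 0 0",
)

```text
time: 7.15
position: [0.4875, 0.1619, 0.0345]
tool_rot: [0.998, -0.068, -0.001, 0.0]
ft_force: [-0.9, 1.1, 1.6]
grip_width: 0.0357
grip_force: 25.0
```

Emit:
move_arm(
  series="0 0 0 0 0 0; 0 0 0 0 0 0; 0 0 0 0 0 0; 0 0 0 0 0 0",
)

```text
time: 7.48
position: [0.4878, 0.1618, 0.0345]
tool_rot: [0.998, -0.068, -0.001, 0.0]
ft_force: [-3.1, 0.9, 2.8]
grip_width: 0.0353
grip_force: 25.0
```

```bash
python3 - <<'E'
from rig import robot
import cv2,numpy as np
p=robot.camera('wrist');s=robot.camera('side')
cv2.imwrite('pics/m2.png',np.hstack([cv2.resize(p['img'][:,:],(400,300)),cv2.resize(s['img'][120:230,170:350],(400,300),interpolation=2)])[...,::-1])
E
```

```text
(no output)
```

View pics/m2.png

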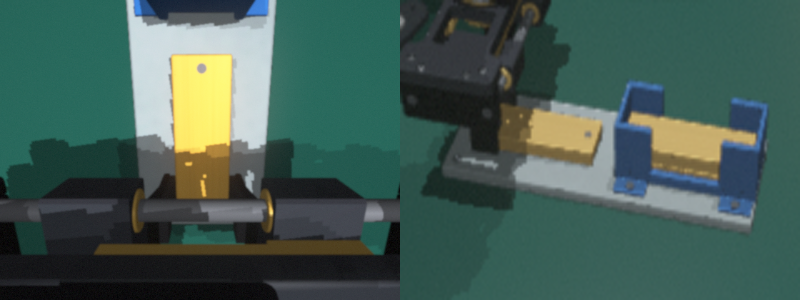

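The coupon is clear of the slot and the two upper ones have dropped flat (right half: magazine stack level at rows 110–180). Releasing, then retreating upward.

Emit:
move_arm(
  series="0 0 0 0 0 0; 0 0 0 0 0 0; 0 0 0 0 0 0; 0 0 0 0 0 0; 0 0 0 0 0 0; 0 0 0 0 0 0; 0 0 0 0 0 0; 0 0 0 0 0 0",
  jaw=0.9,
)

```text
time: 8.25
position: [0.4892, 0.1617, 0.0345]
tool_rot: [0.998, -0.068, 0.0, -0.0]
ft_force: [0.0, -1.0, 0.4]
grip_width: 0.0761
grip_force: 0.0
```

Emit:
move_arm(
  series="0 0 -4 0 0 0; 0 0 -12 0 0 0; 0 0 -26 0 0 0; 0 0 -46 0 0 0; 0 0 -70 0 0 0; 0 0 -100 0 0 0; 0 0 -125 0 0 0; 0 0 -140 0 0 0",
)

```text
time: 8.92
position: [0.4901, 0.1619, 0.178]
tool_rot: [0.998, -0.068, 0.002, -0.0]
ft_force: [1.0, -0.3, 0.2]
grip_width: 0.0782
grip_force: 0.0
```

Emit:
move_arm(
  series="-10 0 0 0 0 0; -30 0 0 0 0 0; -50 0 -10 0 0 0; -60 0 -20 0 0 0; -60 0 -20 0 0 0; -60 0 -20 0 0 0",
)

```text
time: 9.42
position: [0.429, 0.1701, 0.1946]
tool_rot: [0.998, -0.068, 0.0, -0.0]
ft_force: [0.2, -0.4, -0.1]
grip_width: 0.0781
grip_force: 0.0
```

```bash
python3 - <<'E'
from rig import robot
import cv2,numpy as np
p=robot.camera('wrist');s=robot.camera('side')
K,T=p['mtx'],p['world_to_cam']
im=p['img'].astype(int);R,t=T[:3,:3],T[:3,3];c=-R.T@t
m=((im[...,0]-im[...,2]>60)[:250]).astype(np.uint8)
n,l,st,ce=cv2.connectedComponentsWithStats(m)
for i in range(1,n):
    if st[i,4]<300: continue
    r=R.T@np.linalg.inv(K)@[*ce[i],1];P=(c+r*(.022-c[2])/r[2])[:2]-[.5957,.1468]
    print(st[i],'disp xy',P@[.9906,-.1366],P@[.1366,.9906])
cv2.imwrite('pics/m3.png',np.hstack([cv2.resize(p['img'],(400,300)),cv2.resize(s['img'][120:230,170:350],(400,300),interpolation=2)])[...,::-1])
E
```

```text
[ 261   20   44  128 5376] disp xy -0.06978964820206578 4.990074909386855e-05
[223 233  57  17 445] disp xy -0.2148431786433289 0.03620101629783296
```

View pics/m3.png

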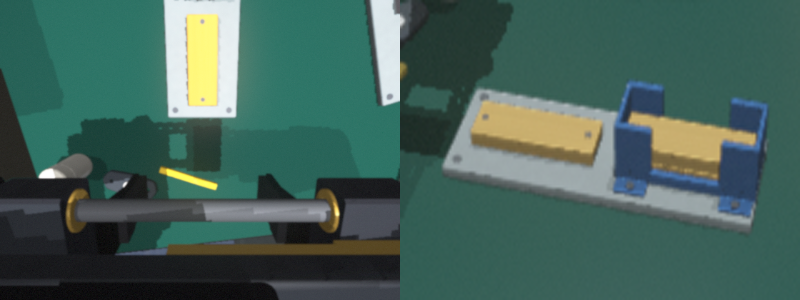

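The coupon lies flat at dispenser x = −69.8 mm, y = 0, which is the apron's middle. The other two are flat in the magazine.

```bash
python3 -c "
from rig import robot
print(robot.hand_in())"
```

```text
the job is handed in; nothing more can be done
None
```

The bottom brass coupon lies flat in the middle of the apron, clear of the slot and released; the two above dropped flat in the magazine, and the job is handed in at about 9.5 s.

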